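# Pin the handle bracket to the appliance housing

### The job

On the assembly nest, join the dark handle bracket to the white housing: bring the bracket's hole into line with the two holes of the white fork by pushing its blue tab, and put the long red-headed hinge pin down through all three until its collar sits fully home on the fork. The blue tab is clamped anywhere in its slot, so line the holes up by feel. Leave the two yellow short pins, the white bottle and the green reel where they are.

Things in the scene. Friction and masses are not known exactly. Their poses are not given: they have to be found in the camera images.
- pin: Hinge pin, about 100 g: steel shank 12 mm in diameter, 56 mm long (tip chamfer 1.5 mm), steel collar 24 mm across, 4 mm thick, red square head 18 x 18 mm, 24 mm tall, flats square to its x and y. Origin at the lower tip, z up along the pin. Starts upright in any of the rack's three holes, flats square to the rack, collar on the rack's top at 60 mm, so the head spans 64 to 88 mm above the bench.
- pin_seat (a point): Point on the pin's axis at the underside of its collar, 56 mm above the tip.
- rack: Light wooden rack block 160 x 44 x 60 mm, fixed, long side along its x, three holes 55 mm apart along x. Origin at the centre of its underside. Closing the fingers along the rack's y keeps them clear of the neighbouring pins.
- nest: Fixed aluminium nest with a white round housing (100 mm diameter, top 118 mm above the bench, axis at x = 0, y = +85 mm) and its white fork: two fixed knuckles, each 80 mm (x) by 50 mm (y), lower one 12 to 40 mm, upper one 54 to 78 mm above the bench, each with a through hole about 13 mm in diameter at x = y = 0. Origin on the bench under the holes' axis, z up.
- fork_hole (a point): Centre of the mouth of the upper knuckle's hole, on its top face 78 mm above the bench; the pin's collar sits here when home. A pin stood in the upper knuckle alone stays upright, resting on the bracket with its collar 31 mm above this point; it drops by its weight when the bracket's hole comes under it, and then blocks the bracket dead.
- fork_slot (a point): Fixed point on the holes' axis, 47 mm above the bench, mid-height of the slot between the knuckles. In it lies the dark handle bracket, 12 mm thick (41 to 53 mm), its 13.5 mm hole hidden under the upper knuckle. It slides along the nest's x with about 4 N friction. It starts 12 to 30 mm short (-x) of lined up; its end stops are 32 mm short and 12 mm beyond; no stop at lined up.
- tab_top (a point): Top centre of the blue tab on the bracket's arm: upright plate 10 mm (nest x) by 34 mm (nest y), 53 to 93 mm above the bench, with a 5 mm thick foot reaching 15 mm either way along x. Moves rigidly with the bracket. The bracket's hole is 94 to 116 mm ahead of it in the nest's +x: the tab is clamped in a slot, the exact distance differs from unit to unit.
- short_a: Short pin with a yellow head, in the rack: as the hinge pin but the shank is 34 mm. Not for this job.
- short_b: A second short pin with a yellow head, the same.
- flask: White bottle with a blue cap, 56 mm in diameter, 130 mm tall; origin under its centre.
- tape: Yellow-green reel, 90 mm across, 22 mm tall, lying flat; origin under its centre.

How it is judged:
By the outcome, as a careful person would: the job done as asked, in the order asked, and still so for the second after the job is handed in, with the robot touching nothing.
It also fails if it takes over 67 s, if anything falls off the work surface, if the arm or the gripper's body presses on something with over 40 N, if the wrist force passes 120 N, or if a joint passes its speed limit or range.

### The arm

A 6-joint arm with a two-finger parallel gripper is mounted at the origin on the work surface. World frame = base frame: x ahead of the robot, y to its left, z up, the work surface at z = 0. Lengths are in m, angles in rad, forces in N, time in s.
With the tool pointing down it reaches from about 0.35 to 0.775 m from the base axis. Payload 5.5 kg.
Tool frame: the origin (TCP) lies at the very end of the fingers, on their centre line; the grasp point (between the pads) lies 19 mm behind it; z points along the fingers, y is the line along which they close (so a half turn about z gives the same grasp; the last joint's range is limited). The gripper opens to 85 mm and grips with 20 to 120 N. Pads are 22 mm wide; open, the fingers measure 114 mm over their backs; the gripper's body (76 mm by 85 mm) begins 54 mm behind the grasp point. The pads swing forward as they close: fully open they stand 13 mm farther back than shut.
Start: joints at [-1.277, 0.313, 0.046, 1.304, 0, 1.431], TCP at [0.242, -0.522, 0.231] pointing down, gripper open.
Joint ranges: [-2.76, 2.76], [-0.86, 1.69], [-1.03, 1.26], [-2.2, 2.34], [-1.47, 1.5], [-3.14, 3.14]. Speed limits (rad/s): [2.57, 2.57, 3.14, 3.14, 3.14, 3.14].

### API

Orientations are given as [roll, pitch, yaw] about the fixed x, y, z axes, in that order (R = Rz(yaw) Ry(pitch) Rx(roll)).
In Python, from workcell import r gives the robot as it stands.
- The arm moves only by the tool shift_gripper, called as a command line: name --argument value ..., lists and objects as JSON in quotes. Schema: {"type":"object","properties":{"segments":{"type":"object","properties":{"deltas":{"type":"array","items":{"type":"array","items":{"type":"number"},"minItems":5,"maxItems":5},"minItems":1,"maxItems":12}},"additionalProperties":false,"required":["deltas"]},"only":{"type":"string"},"quiet":{"type":"boolean"},"lines":{"type":"string"}},"required":["segments"],"additionalProperties":false}. segments is an object whose key "deltas" holds a list of rows, 1 to 12 of them, each of 5 numbers: the finger opening in m, then dx, dy, dz in m, then a turn about the tool's z in rad; each row shifts and turns the commanded pose from where the row before left it, along the tool's axes as they then stand; what a row does not reach is not made up. A row lasts 1/8 s, in which the tool goes at most 0.0625 m and 0.188 rad, less where a joint would pass 70% of its speed; a pose out of reach is approached as far as the arm can. The fingers move at their own pace and stop on an object; the grip force is fixed at half the most. Time passes only in rows, so rows that do not move let the fingers close. The tool returns the time, the measured TCP pose, the force, the opening and the grip force at its end. only (a regular expression) keeps the lines of the reply that match it, lines (a string "A,B") keeps lines A to B, and quiet returns only ok. Input that does not fit is refused with a message, and nothing moves.
- r.get_obs(): the state, without advancing time (a new reading comes with each control period).
- r.read_camera(name): name is "scene" or "top"; returns the picture (420x560x3 uint8, blue, green, red); there is no depth.
- r.get_calibration(name): a dict with "vertical_fov" (degrees; the focal length in pixels is half the picture's height over the tangent of half this angle, whatever the lens; pixels are square), "cx", "cy" (the principal point, pixels), "dist_coeffs" ([k1, k2, p1, p2, k3] as OpenCV has them; the pictures are not rectified), "rvec" (rotation vector, rad) and "tvec" (3), from world to camera coordinates, as OpenCV has them. Camera axes: x right, y down, z forward; pixel columns grow to the right and rows downward; lengths in m; the calibration is good to about 2 mm. A picture is of the moment at which its call begins. get_calibration takes no time and is no camera call.
- r.sign_off(): hands the job in; it is judged then, once.
The state is a dict: "t": time; "joint_positions": joint angles; "joint_velocities": joint speeds; "joint_efforts": joint torques, N m; "ee_pos": TCP position; "eef_rot": TCP orientation; "ft_force": force on the tool from outside, world axes, zero at the start; "torque": the same for the moment, N m; "opening": finger opening in m; "grip_force": force on a finger pad.
Only numpy, scipy, OpenCV 4.12 (cv2) and the standard library are available. Lean on these libraries where they do the work, as an engineer would, in place of code of your own. Each camera call takes 0.05 s, during which the arm holds its last target. There are 200 camera calls.

## Working session

There is one attempt and no reset: what is moved stays moved. The work goes in short steps, Python scripts to look and compute and a tool call to move; the robot and the scene stay as the last step left them, time stands still between calls to the robot, and variables do not carry over. Pictures are saved under pics/ and viewed, at most 10 in all, crops included, and the job is handed in when it is done.

```bash
ls; mkdir -p pics
```

Run:
```python
from workcell import r
import cv2
o=r.get_obs();print({k:o[k] for k in('t','ee_pos','eef_rot','ft_force','opening')})
for n in('scene','top'):
    cv2.imwrite(f'pics/{n}0.png',r.read_camera(n)); print(n,r.get_calibration(n))
```

```text
pics
workcell.py
{'t': 0.0, 'ee_pos': array([ 0.24150845, -0.52125634,  0.23040336]), 'eef_rot': array([-3.13976342e+00, -2.59595199e-04,  4.33763468e-01]), 'ft_force': array([-0.12019258, -0.36840312,  0.39594874]), 'opening': 0.0855692244429246}
scene {'vertical_fov': 42.985334456394554, 'cx': 282.3328748745439, 'cy': 201.97465898089098, 'dist_coeffs': array([-0.04138369,  0.        ,  0.        ,  0.        ,  0.        ]), 'rvec': array([ 2.1455257 ,  1.0873539 , -0.42058777]), 'tvec': array([-0.33801256, -0.24628073,  1.47881282])}
top {'vertical_fov': 54.16937116903867, 'cx': 279.70966457484997, 'cy': 209.5724662048514, 'dist_coeffs': array([-0.01770187,  0.        ,  0.        ,  0.        ,  0.        ]), 'rvec': array([ 2.16267579, -2.18502011,  0.12457108]), 'tvec': array([0.0286657 , 0.56998949, 1.02226795])}
```

View pics/scene0.png

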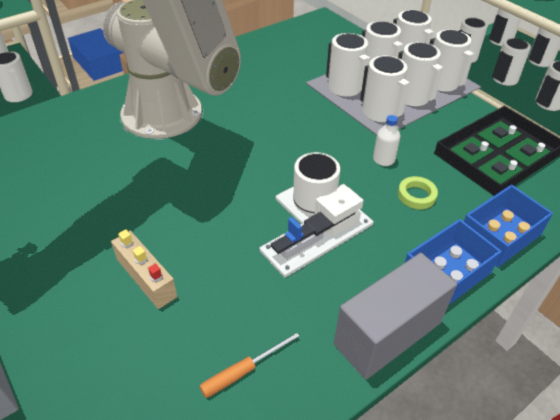

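View pics/top0.png

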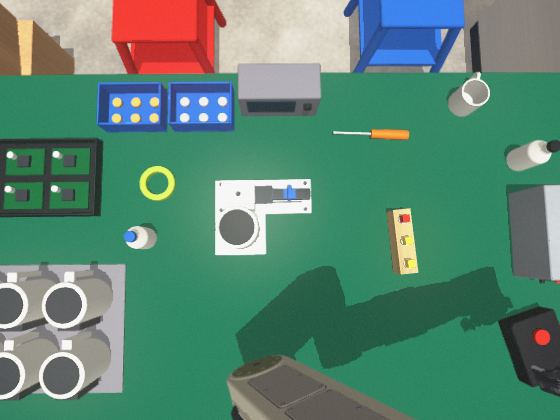

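The scene view shows the rack with the red head at (155,271) and the yellow heads at (140,254) and (126,238). The blue tab is at (295,229) and the fork top at (340,203). In the top view, red is at (405,218), the tab at (290,191), the fork hole near (238,194) and the housing at (239,228).

Create h.py:
```python
import numpy as np,cv2
from workcell import r
def cam(n):
    c=r.get_calibration(n);f=210/np.tan(np.radians(c['vertical_fov'])/2)
    K=np.array([[f,0,c['cx']],[0,f,c['cy']],[0,0,1.]]);R=cv2.Rodrigues(c['rvec'])[0]
    return K,c['dist_coeffs'],R,np.array(c['tvec'])
def ray(n,p):
    K,d,R,t=cam(n);u=cv2.undistortPoints(np.array([[p]],float),K,d)[0,0]
    v=R.T@np.array([*u,1]);return -R.T@t,v/np.linalg.norm(v)
def onz(n,p,z):
    c,v=ray(n,p);return c+v*(z-c[2])/v[2]
def tri(ps,pt):
    a,u=ray('scene',ps);b,v=ray('top',pt)
    s=np.linalg.lstsq(np.c_[u,-v],b-a,rcond=None)[0]
    P,Q=a+s[0]*u,b+s[1]*v;return (P+Q)/2,np.linalg.norm(P-Q)
def proj(n,P):
    K,d,R,t=cam(n);return cv2.projectPoints(np.array([P],float),cv2.Rodrigues(R)[0],t,K,d)[0][0,0]
```

Run:
```python
from h import *
print(np.round(ray('scene',(280,200))[0],3),np.round(ray('top',(280,200))[0],3))
I={n:cv2.imread(f'pics/{n}0.png') for n in('scene','top')}
def crop(n,x,y,w,h,s): return cv2.resize(I[n][y:y+h,x:x+w],None,fx=s,fy=s,interpolation=cv2.INTER_CUBIC)
a=crop('scene',255,145,130,130,3); b=crop('top',205,170,120,96,3)[:,:]
c=crop('scene',105,222,80,90,3);d=crop('top',380,200,50,80,3)
out=np.zeros((600,800,3),np.uint8)
out[:390,:390]=a;out[:288,400:760]=b;out[300:570,400:640]=c;out[300:540,645:795]=d
cv2.imwrite('pics/crops.png',out)
for n in I:
    hsv=cv2.cvtColor(I[n],cv2.COLOR_BGR2HSV)
    for nm,lo,hi in(('red',(0,150,60),(6,255,255)),('yel',(22,150,80),(32,255,255)),('blue',(105,150,50),(122,255,255))):
        m=cv2.inRange(hsv,lo,hi);k,_,s,ce=cv2.connectedComponentsWithStats(m)
        for i in range(1,k):
            x,y,w,h,ar=s[i]
            if 15<ar<600: print(n,nm,s[i],np.round(ce[i],1))
```

```text
[ 1.164 -0.468  0.888] [0.462 0.035 1.075]
scene red [149 264  12  15 123] [154.6 271.1]
scene red [552 415   8   5  25] [556.5 417.6]
scene blue [387 116  10   9  77] [391.4 120. ]
scene blue [286 217  17  25 256] [293.9 230.4]
top red [400 215  10   7  64] [404.6 218. ]
top red [532 329  18  16 226] [540.8 336.5]
top yel [403 237  10   8  61] [407.1 240.3]
top yel [406 260   9   7  60] [410. 263.]
top blue [288 186   7  13  71] [290.7 192.4]
top blue [124 231  12  11 106] [129.4 236.1]
```

View pics/crops.png

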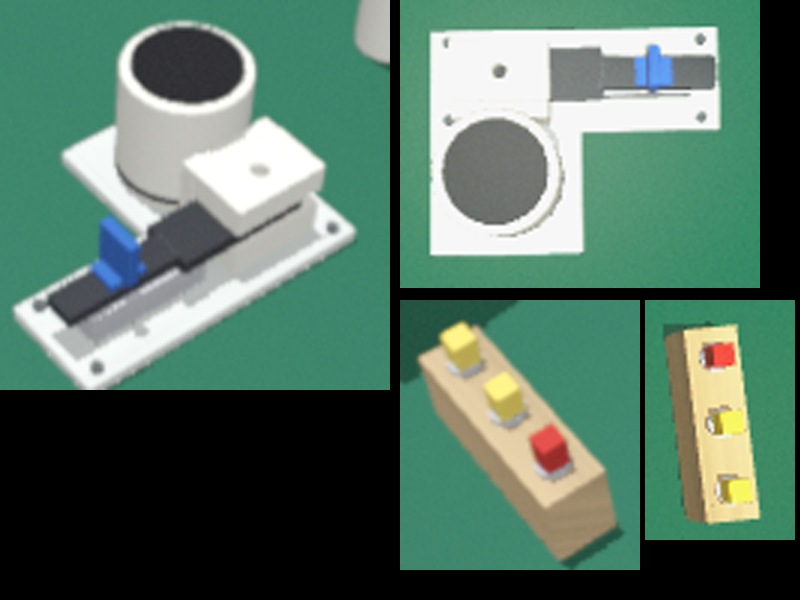

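The crops show the fork hole at about (238.0,193.6) in the top view and (341.5,201.5) in the scene view. The red pin is the end pin of the rack, and the tab plate lies across the dark arm. Next: triangulation and yaws.

Run:
```python
from h import *
I={n:cv2.imread(f'pics/{n}0.png') for n in('scene','top')}
# dark blob centroid around the fork hole
def blob(n,x,y,w=6):
    g=cv2.cvtColor(I[n],cv2.COLOR_BGR2GRAY).astype(float)[y-w:y+w+1,x-w:x+w+1]
    d=np.clip(np.median(g)-12-g,0,None);yy,xx=np.mgrid[-w:w+1,-w:w+1]
    return x+(d*xx).sum()/d.sum(),y+(d*yy).sum()/d.sum()
hs,ht=blob('scene',341,201,5),blob('top',238,193,5);print('hole',hs,ht)
P,e=tri(hs,ht);print('tri',P.round(4),e.round(4)); print('onz .078',onz('top',ht,.078).round(4),onz('scene',hs,.078).round(4))
P,e=tri((154.6,271.1),(404.6,218));print('red tri',P.round(4),e.round(4))
for p in((404.6,218),(407.1,240.3),(410,263)):print('head',onz('top',p,.08).round(4))
# bright top faces of the heads
for n in I:
    hsv=cv2.cvtColor(I[n],cv2.COLOR_BGR2HSV)
    b=(slice(258,285),slice(143,168)) if n=='scene' else (slice(210,225),slice(396,414))
    m=cv2.inRange(hsv[b],(0,150,60),(8,255,255));v=np.where(m>0,hsv[b][...,2],0)
    print(n);print(v[::1] if n=='top' else v[4:24,4:22])
# plate outline in the top view
hsv=cv2.cvtColor(I['top'],cv2.COLOR_BGR2HSV)
roi=np.zeros(hsv.shape[:2],np.uint8);roi[170:266,205:325]=1
m=((hsv[...,1]<60)&(hsv[...,2]>120)).astype(np.uint8)*roi
c=max(cv2.findContours(m,0,2)[0],key=cv2.contourArea)
ap=cv2.approxPolyDP(c,4,True)[:,0];print(ap.tolist())
for p in ap:print(p,onz('top',p,.012).round(4))
# rack mask in top
m=cv2.inRange(hsv,(8,40,90),(30,170,255));roi[:]=0;roi[195:285,380:425]=1
c=max(cv2.findContours(m*roi,0,2)[0],key=cv2.contourArea);print('rack',cv2.minAreaRect(c))
m=cv2.inRange(hsv,(105,150,50),(122,255,255));b=hsv[182:204,280:300,2]*(m[182:204,280:300]>0);print(b)
```

```text
hole (np.float64(341.1844311377246), np.float64(201.27784431137724)) (np.float64(237.73271028037382), np.float64(193.3233644859813))
tri [0.6061 0.1256 0.0776] 0.0006
onz .078 [0.6062 0.1258 0.078 ] [0.6062 0.125  0.078 ]
red tri [ 0.5411 -0.283   0.0777] 0.0016
head [ 0.5413 -0.2815  0.08  ]
head [ 0.4869 -0.2854  0.08  ]
head [ 0.4321 -0.2901  0.08  ]
scene
[[  0   0   0   0   0   0   0   0   0   0   0   0   0   0   0   0   0   0]
 [  0   0   0   0   0   0   0   0   0   0   0   0   0   0   0   0   0   0]
 [  0   0   0   0   0   0   0 225 226   0   0   0   0   0   0   0   0   0]
 [  0   0   0   0   0   0 228 228 228 227   0   0   0   0   0   0   0   0]
 [  0   0   0   0 228 229 229 229 229 229 228   0   0   0   0   0   0   0]
 [  0   0 228 229 230 229 229 229 229 229 229 225   0   0   0   0   0   0]
 [  0   0 227 229 229 229 229 229 229 229 229 227 214   0   0   0   0   0]
 [  0   0 217 228 229 229 229 229 229 228 225 210 188   0   0   0   0   0]
 [  0   0 188 217 227 230 229 229 227 216 195 176 160   0   0   0   0   0]
 [  0   0   0 186 215 227 229 224 204 183 164 156 153   0   0  
[... 3444 characters left out ...]
   0   0
    0   0]
 [  0   0   0   0   0 243   0   0 239   0   0 244 243 243 243   0   0   0
    0   0]
 [  0   0   0   0   0   0   0   0 238 244 244 244 243 243 243   0   0   0
    0   0]
 [  0   0   0   0   0   0   0   0 216 218 216   0   0   0   0   0   0   0
    0   0]
 [  0   0   0   0   0   0   0   0   0   0   0   0   0   0   0   0   0   0
    0   0]
 [  0   0   0   0   0   0   0   0   0   0   0   0   0   0   0   0   0   0
    0   0]
 [  0   0   0   0   0   0   0   0   0   0   0   0   0   0   0   0   0   0
    0   0]
 [  0   0   0   0   0   0   0   0   0   0   0   0   0   0   0   0   0   0
    0   0]
 [  0   0   0   0   0   0   0   0   0   0   0   0   0   0   0   0   0   0
    0   0]]
```

Add to h.py:
```python
def hsv(n,I=None):
    return cv2.cvtColor(r.read_camera(n) if I is None else I,cv2.COLOR_BGR2HSV)
def red(n,h,box,vmin):
    x0,y0,x1,y1=box;b=h[y0:y1,x0:x1];m=cv2.inRange(b,(0,150,vmin),(8,255,255))
    m2=cv2.moments(m,True);return (x0+m2['m10']/m2['m00'],y0+m2['m01']/m2['m00']) if m2['m00'] else None
def todelta(target):
    o=r.get_obs();R=cv2.Rodrigues(np.zeros(3))[0]
    from scipy.spatial.transform import Rotation as Ro
    R=Ro.from_euler('xyz',o['eef_rot']).as_matrix();return (R.T@(np.array(target)-o['ee_pos'])).round(4)
```

Run:
```python
from h import *
I={n:hsv(n,cv2.imread(f'pics/{n}0.png')) for n in('scene','top')}
s=red('scene',I['scene'],(143,258,168,285),200);t=red('top',I['top'],(396,210,414,225),200)
P,e=tri(s,t);print(s,t,P.round(4),e.round(4),onz('top',t,.088).round(4),onz('scene',s,.088).round(4))
h=I['scene'];b=h[214:246,282:306];m=cv2.inRange(b,(105,150,50),(122,255,255));print(np.where(m>0,b[...,2],0))
for p in((289.3,190.5),(289.5,186),(289.5,198)):print(onz('top',p,.093).round(4))
```

```text
(153.6206896551724, 268.05172413793105) (405.83673469387753, 217.85714285714286) [ 0.5407 -0.2832  0.0868] 0.0017 [ 0.541 -0.282  0.088] [ 0.5411 -0.2841  0.088 ]
[[  0   0   0   0   0   0   0   0   0   0   0   0   0   0   0   0   0   0
    0   0   0   0   0   0]
 [  0   0   0   0   0   0   0   0   0   0   0   0   0   0   0   0   0   0
    0   0   0   0   0   0]
 [  0   0   0   0   0   0   0   0   0   0   0   0   0   0   0   0   0   0
    0   0   0   0   0   0]
 [  0   0   0   0   0   0   0   0   0 190   0   0   0   0   0   0   0   0
    0   0   0   0   0   0]
 [  0   0   0   0   0   0   0   0 205 217 209   0   0   0   0   0   0   0
    0   0   0   0   0   0]
 [  0   0   0   0   0   0   0 204 216 219 217 209   0   0   0   0   0   0
    0   0   0   0   0   0]
 [  0   0   0   0   0   0   0 182 206 217 219 218 210   0   0   0   0   0
    0   0   0   0   0   0]
 [  0   0   0   0   0   0   0 153 181 206 217 219 217 210   0   0   0   0
    0   0   0   0   0   0]
 [  0   0   0   0   0   0   0 143 153 180 206 216 219 217 210   0   0   0
    0   0   0   0   0   0]
 [  0   0   0   0   0   0   
[... 1822 characters left out ...]
0   0   0 151   0   0   0   0   0   0   0
    0   0   0   0   0   0]
 [  0   0   0   0   0   0   0   0   0   0   0   0   0   0   0   0   0   0
    0   0   0   0   0   0]
 [  0   0   0   0   0   0   0   0   0   0   0   0   0   0   0   0   0   0
    0   0   0   0   0   0]
 [  0   0   0   0   0   0   0   0   0   0   0   0   0   0   0   0   0   0
    0   0   0   0   0   0]
 [  0   0   0   0   0   0   0   0   0   0   0   0   0   0   0   0   0   0
    0   0   0   0   0   0]]
[ 6.098e-01 -1.000e-04  9.300e-02]
[ 0.6208 -0.0007  0.093 ]
[ 5.915e-01 -3.000e-04  9.300e-02]
```

shift_gripper --segments '{"deltas":[[0.06,0,0,0,0.178],[0.06,0,0,0,0.178],[0.06,0,0,0,0]]}'

```text
t: 0.48
ee_pos: [0.2416, -0.5215, 0.2308]
eef_rot: [-3.141, 0.0, 0.08]
ft_force: [0.2, -0.2, -0.7]
opening: 0.0599
grip_force: 0.0
```

shift_gripper --segments '{"deltas":[[0.06,0.0397,-0.0267,0.005,0],[0.06,0.0397,-0.0267,0.005,0],[0.06,0.0397,-0.0267,0.01,0],[0.06,0.0397,-0.0267,0.01,0],[0.06,0.0397,-0.0267,0.01,0],[0.06,0.0397,-0.0267,0.01,0],[0.06,0.0397,-0.0267,0.02,0],[0.06,0.0397,-0.0267,0.02,0],[0.06,0,0,0.02,0],[0.06,0,0,0,0]]}'

```text
t: 1.72
ee_pos: [0.5408, -0.2826, 0.1192]
eef_rot: [-3.139, 0.003, 0.082]
ft_force: [-0.3, -0.5, 0.2]
opening: 0.0603
grip_force: 0.0
```

```bash
python3 -c "
from h import *
print(todelta((.5409,-.283,.067)))"
```

```text
[0.0002 0.0005 0.0522]
```

shift_gripper --segments '{"deltas":[[0.06,0,0,0.03,0],[0.06,0,0,0.022,0],[0.06,0,0,0,0],[0,0,0,0,0],[0,0,0,0,0],[0,0,0,0,0],[0,0,0,0,0]]}'

```text
t: 2.6
ee_pos: [0.5426, -0.285, 0.071]
eef_rot: [3.139, -0.002, 0.078]
ft_force: [-0.7, -0.2, 5.9]
opening: 0.0165
grip_force: 60.1
```

shift_gripper --segments '{"deltas":[[0,0,0,-0.02,0],[0,0,0,-0.03,0],[0,0,0,-0.04,0],[0,0,0,-0.04,0],[0,0,0,0,0],[0,0,0,0,0]]}'

```text
t: 3.35
ee_pos: [0.5414, -0.2839, 0.1986]
eef_rot: [-3.141, 0.001, 0.078]
ft_force: [0.4, -1.7, -1.7]
opening: 0.0164
grip_force: 59.4
```

Run:
```python
from h import *
o=r.get_obs();print(o['ee_pos'],o['eef_rot'],o['ft_force'])
A=[r.read_camera(n) for n in('scene','top')]
out=np.zeros((600,800,3),np.uint8)
for i,(n,I) in enumerate(zip(('scene','top'),A)):
    cv2.imwrite(f'pics/{n}1.png',I);x,y=proj(n,o['ee_pos']).astype(int);print(n,x,y)
    c=I[max(y-70,0):y+80,max(x-66,0):x+66];c=cv2.resize(c,None,fx=3,fy=3,interpolation=cv2.INTER_CUBIC);out[:c.shape[0],400*i:400*i+c.shape[1]]=c[:600,:396]
cv2.imwrite('pics/grasp1.png',out)
```

```text
[ 0.54141706 -0.28387106  0.19864808] [-3.14113889e+00  5.98310723e-04  7.79314657e-02] [ 0.38722528 -1.6636943  -1.74331476]
scene 144 228
top 422 213
```

View pics/grasp1.png

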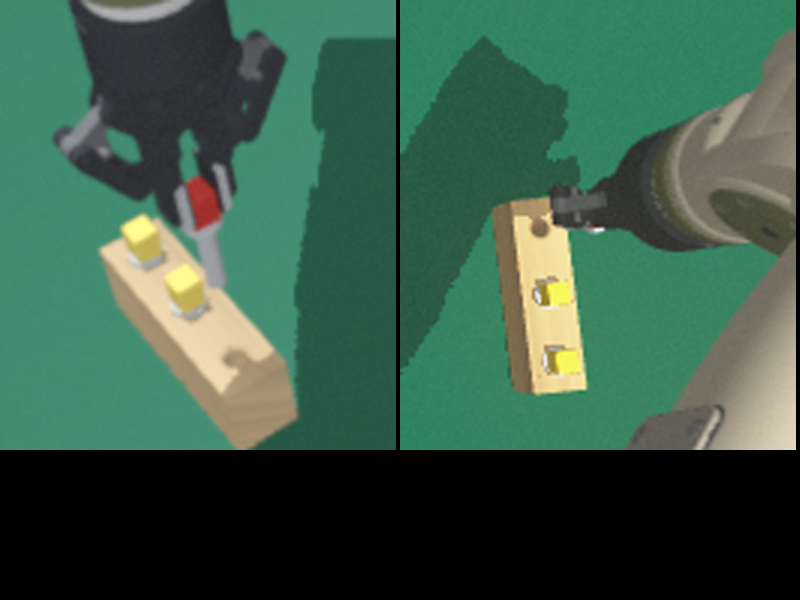

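The pin hangs upright between the pads with its head red at crop (202,203), and the rack hole it came from is empty. Now I'll carry it over the fork.

shift_gripper --segments '{"deltas":[[0,0.0121,-0.0504,0,0],[0,0.0121,-0.0504,0,0],[0,0.0121,-0.0504,0,0],[0,0.0121,-0.0504,0,0],[0,0.0121,-0.0504,0,0],[0,0.0121,-0.0504,0,0],[0,0.0121,-0.0504,0,0],[0,0.0121,-0.0504,0,0],[0,0,0,0,0]]}'

```text
t: 4.58
ee_pos: [0.6061, 0.1289, 0.1973]
eef_rot: [-3.141, 0.003, 0.084]
ft_force: [-0.1, -0.9, -1.0]
opening: 0.0163
grip_force: 59.4
```

```bash
python3 -c "
from h import *
print(todelta((.606,.1254,.165)))"
```

```text
[-0.0003  0.0035  0.0323]
```

shift_gripper --segments '{"deltas":[[0,0,0.002,0.02,0],[0,0,0,0.012,0],[0,0,0,0,0],[0,0,0,0,0]]}'

```text
t: 5.08
ee_pos: [0.6072, 0.1228, 0.1675]
eef_rot: [3.141, -0.0, 0.077]
ft_force: [0.8, -0.1, -0.7]
opening: 0.0166
grip_force: 59.5
```

Run:
```python
from h import *
for _ in range(3):
    o=r.get_obs();print(o['t'],o['ee_pos'].round(4),o['eef_rot'].round(4),o['ft_force'].round(1)); A=[r.read_camera(n) for n in('scene','top')]
out=np.zeros((600,800,3),np.uint8)
for i,(n,I) in enumerate(zip(('scene','top'),A)):
    cv2.imwrite(f'pics/{n}2.png',I);x,y=proj(n,(.606,.1255,.1)).astype(int);print(n,x-33,y-40)
    c=I[y-40:y+30,x-33:x+33];c=cv2.resize(c,None,fx=6,fy=6,interpolation=cv2.INTER_CUBIC);out[:c.shape[0],400*i:400*i+c.shape[1]]=c[:600,:396]
cv2.imwrite('pics/over.png',out)
```

```text
5.075 [0.6072 0.1228 0.1675] [ 3.1415e+00 -1.0000e-04  7.6800e-02] [ 0.8 -0.1 -0.7]
5.175 [0.6075 0.123  0.168 ] [ 3.1415e+00 -1.3000e-03  7.7200e-02] [-0.5 -0.9 -0.7]
5.275 [0.6075 0.1232 0.168 ] [ 3.1415e+00 -1.2000e-03  7.7500e-02] [ 1.1  0.4 -1.7]
scene 309 153
top 204 152
```

View pics/over.png

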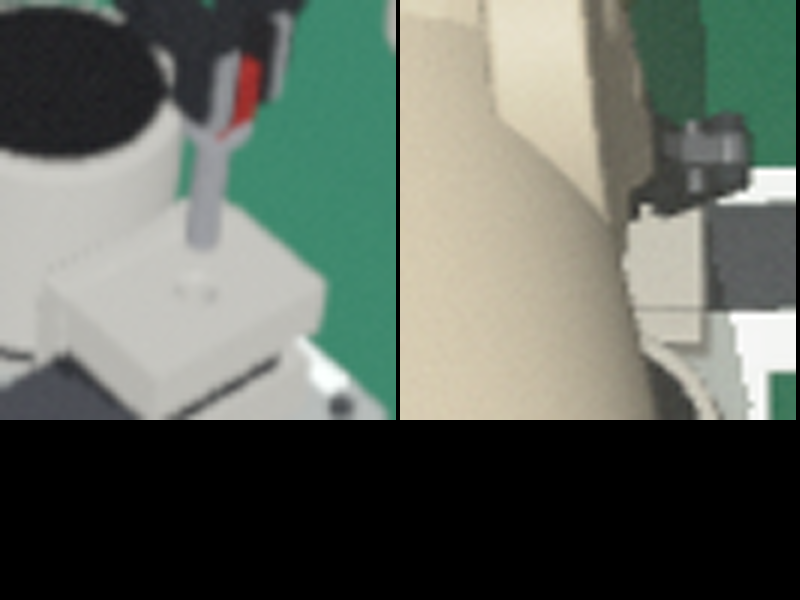

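Run:
```python
from h import *
g=cv2.cvtColor(cv2.imread('pics/scene2.png'),cv2.COLOR_BGR2GRAY).astype(int)
np.set_printoptions(linewidth=200)
print(g[172:206,334:352])
for z in(.098,.100,.102,.104,.12):print(z,proj('scene',(.6062,.1252,z)).round(2),proj('scene',(.6075,.1232,z)).round(2))
print(proj('scene',(.6062,.1252,.078)))
```

```text
[[ 89 155 193 194 179 129  85  56  53  79 120 144 139 110  85  85  97 102]
 [134 183 197 197 187 153 129 102  83 102 135 144 136 104  99 119 131 116]
 [174 195 197 195 183 155 147 142 130 135 143 141 130 121 138 148 149 121]
 [195 198 197 190 175 152 144 153 156 154 149 134 131 151 158 154 139 117]
 [199 197 193 183 170 146 129 144 155 158 156 147 151 157 154 143 124 113]
 [198 194 186 179 166 139 118 129 148 156 158 159 156 150 139 125 115 112]
 [194 187 182 177 164 134 115 125 144 154 158 157 151 133 118 114 113 113]
 [187 183 180 176 163 129 115 127 145 153 155 156 147 124 114 113 111 114]
 [185 183 179 175 162 125 117 129 147 152 155 155 146 118 111 113 112 113]
 [185 182 180 174 160 123 118 132 148 151 155 155 146 120 112 112 112 113]
 [185 183 179 173 155 120 120 134 150 155 156 154 142 117 112 113 112 113]
 [184 181 177 170 148 118 121 140 152 157 156 152 138 115 111 114 112 111]
 [184 181 176 169 143 117 124 143 151 156 156 149 133 114 112 111 112 113]
 [183 181 176 167 140 127 134 144 152 156 157 149 133 115 112 112 112 112]
 [183 180 175 169 160 170 159 148 154 156 157 158 
[... 965 characters left out ...]
0 198 197 196 196 197 197 197 196]
 [197 197 196 195 191 194 198 199 196 194 194 195 197 196 197 196 197 198]
 [196 197 196 193 184 188 195 195 192 187 183 190 197 197 196 197 197 197]
 [197 197 196 194 191 190 194 195 190 184 180 191 195 196 196 197 197 196]
 [196 197 196 197 196 194 196 195 193 188 187 194 196 197 196 197 197 197]
 [196 196 197 197 197 196 196 196 194 195 196 196 197 196 196 197 197 196]
 [196 197 196 196 196 196 197 196 196 197 197 196 197 196 197 196 197 196]]
0.098 [342.19 194.61] [341.88 195.35]
0.1 [342.28 193.93] [341.97 194.67]
0.102 [342.37 193.26] [342.07 194.  ]
0.104 [342.47 192.58] [342.16 193.32]
0.12 [343.24 187.11] [342.93 187.85]
[341.25640338 201.25040342]
```

The shank hangs at scene x≈342.3 (row 190), with its tip at about row 194. The hole is at (341.3,201). The pin is roughly 2.4 mm short along world +y, so I'll correct and lower it.

shift_gripper --segments '{"deltas":[[0,0,-0.0024,0.015,0],[0,0,0,0.008,0],[0,0,0,0,0],[0,0,0,0,0]]}'

```text
t: 5.88
ee_pos: [0.6071, 0.1256, 0.1442]
eef_rot: [3.141, -0.001, 0.078]
ft_force: [-0.1, -0.3, 2.6]
opening: 0.0167
grip_force: 59.8
```

shift_gripper --segments '{"deltas":[[0,0,0,0.004,0],[0,0,0,0.004,0],[0,0,0,0,0]]}'

```text
t: 6.25
ee_pos: [0.6073, 0.1249, 0.1356]
eef_rot: [3.14, -0.0, 0.077]
ft_force: [2.8, -3.9, -1.6]
opening: 0.0165
grip_force: 59.4
```

shift_gripper --segments '{"deltas":[[0,0.0005,0.0005,0.005,0],[0,0,0,0.005,0],[0,0,0,0,0]]}'

```text
t: 6.62
ee_pos: [0.6075, 0.1248, 0.1254]
eef_rot: [3.141, 0.0, 0.077]
ft_force: [3.1, -3.8, -0.6]
opening: 0.0164
grip_force: 59.4
```

shift_gripper --segments '{"deltas":[[0,0,0,0.004,0],[0,0,0,0.003,0],[0,0,0,0,0]]}'

```text
t: 7.0
ee_pos: [0.6079, 0.1248, 0.1199]
eef_rot: [3.14, -0.001, 0.078]
ft_force: [1.7, -5.3, 5.6]
opening: 0.0163
grip_force: 60.4
```

shift_gripper --segments '{"deltas":[[0.05,0,0,0,0],[0.05,0,0,0,0],[0.05,0,0,0,0],[0.05,0,0,-0.03,0],[0.05,0,0,-0.04,0],[0.05,0,0,0,0]]}'

```text
t: 7.75
ee_pos: [0.6094, 0.1258, 0.1928]
eef_rot: [-3.141, -0.006, 0.078]
ft_force: [-0.0, -0.5, 0.6]
opening: 0.0496
grip_force: 0.0
```

Run:
```python
from h import *
I=r.read_camera('scene');cv2.imwrite('pics/scene3.png',I)
cv2.imwrite('pics/stand.png',cv2.resize(I[130:270,250:390],None,fx=4,fy=4,interpolation=cv2.INTER_CUBIC))
```

```text
(no output)
```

View pics/stand.png

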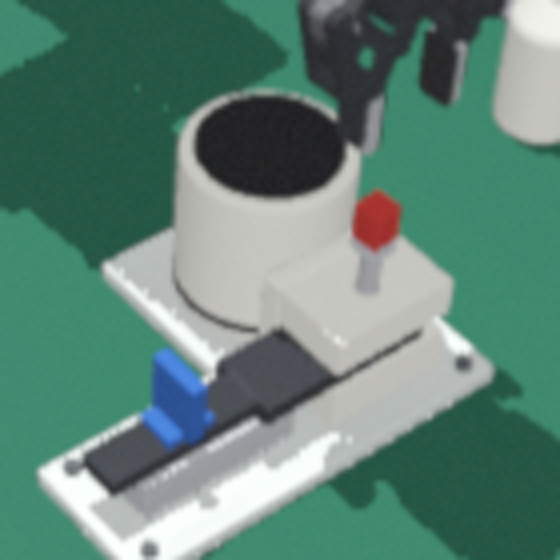

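The pin stands in the upper knuckle with its collar clear of the top face, head at crop (377,220), and the tab is at (180,395). Next I go behind the tab with closed fingers.

shift_gripper --segments '{"deltas":[[0,-0.0036,0.0404,0,0],[0,-0.0036,0.0404,0,0],[0,-0.0036,0.0404,0,0],[0,-0.0036,0.0404,0,0],[0,0,0,0.04,0],[0,0,0,0.03,0],[0,0,0,0,0]]}'

```text
t: 8.68
ee_pos: [0.6024, -0.0364, 0.1153]
eef_rot: [-3.139, 0.008, 0.078]
ft_force: [-0.4, 0.3, -0.5]
opening: -0.0001
grip_force: 0.0
```

```bash
python3 -c "
from h import *
P=tri((294.7,222.4),(289.5,190.5));print(P)
print(todelta((.607,-.036,.07)))"
```

```text
(array([ 0.60872551, -0.00167308,  0.09438412]), np.float64(0.002815453781019134))
[0.005  0.0001 0.0453]
```

shift_gripper --segments '{"deltas":[[0,0.004,0,0.025,0],[0,0,0,0.02,0],[0,0,0,0,0],[0,0,0,0,0]]}'

```text
t: 9.18
ee_pos: [0.6103, -0.0366, 0.0756]
eef_rot: [3.141, -0.001, 0.078]
ft_force: [0.2, -0.4, 0.6]
opening: 0.0
grip_force: 0.0
```

shift_gripper --segments '{"deltas":[[0,0.0002,-0.003,0,0],[0,0.0002,-0.003,0,0],[0,0.0002,-0.003,0,0],[0,0,0,0,0]]}'

```text
t: 9.68
ee_pos: [0.6095, -0.0273, 0.0744]
eef_rot: [3.142, -0.0, 0.078]
ft_force: [1.0, 0.6, -0.6]
opening: -0.0
grip_force: 0.0
```

shift_gripper --segments '{"deltas":[[0,0.0002,-0.002,0,0],[0,0.0002,-0.002,0,0],[0,0.0002,-0.002,0,0],[0,0,0,0,0]]}'

```text
t: 10.18
ee_pos: [0.6096, -0.0222, 0.0743]
eef_rot: [3.14, 0.0, 0.077]
ft_force: [-1.2, -2.6, 0.4]
opening: 0.0
grip_force: 1.7
```

shift_gripper --segments '{"deltas":[[0,0.0002,-0.002,0,0],[0,0.0002,-0.002,0,0],[0,0,0,0,0]]}'

```text
t: 10.55
ee_pos: [0.6096, -0.0181, 0.0743]
eef_rot: [3.141, 0.0, 0.077]
ft_force: [-1.3, -4.8, -0.0]
opening: -0.0002
grip_force: 2.4
```

shift_gripper --segments '{"deltas":[[0,0.0001,-0.001,0,0],[0,0.0001,-0.001,0,0],[0,0.0001,-0.001,0,0],[0,0.0001,-0.001,0,0],[0,0.0001,-0.001,0,0],[0,0,0,0,0]]}'

```text
t: 11.3
ee_pos: [0.6096, -0.0129, 0.0742]
eef_rot: [3.141, 0.0, 0.077]
ft_force: [-1.5, -5.0, -0.0]
opening: 0.0
grip_force: 2.5
```

shift_gripper --segments '{"deltas":[[0,0.0001,-0.001,0,0],[0,0.0001,-0.001,0,0],[0,0.0001,-0.001,0,0],[0,0,0,0,0]]}'

```text
t: 11.8
ee_pos: [0.6096, -0.0097, 0.0742]
eef_rot: [3.141, 0.001, 0.078]
ft_force: [-0.7, -5.3, 0.4]
opening: -0.0002
grip_force: 2.4
```

shift_gripper --segments '{"deltas":[[0,0.0001,-0.001,0,0],[0,0.0001,-0.001,0,0],[0,0.0001,-0.001,0,0],[0,0,0,0,0]]}'

```text
t: 12.3
ee_pos: [0.6096, -0.0067, 0.0742]
eef_rot: [3.141, 0.001, 0.078]
ft_force: [-1.9, -4.3, 0.7]
opening: 0.0001
grip_force: 2.3
```

Run:
```python
from h import *
I=hsv('scene');print(red('scene',I,(325,160,365,200),100),red('scene',hsv('scene',cv2.imread('pics/scene3.png')),(325,160,365,200),100))
```

```text
(343.5045871559633, 184.4954128440367) (343.6261682242991, 184.5514018691589)
```

shift_gripper --segments '{"deltas":[[0,0.0001,-0.001,0,0],[0,0.0001,-0.001,0,0],[0,0.0001,-0.001,0,0],[0,0,0,0,0]]}'

```text
t: 12.85
ee_pos: [0.6096, -0.0036, 0.0742]
eef_rot: [3.141, 0.001, 0.078]
ft_force: [-2.7, -4.7, 0.8]
opening: -0.0002
grip_force: 2.3
```

shift_gripper --segments '{"deltas":[[0,0.0001,-0.001,0,0],[0,0.0001,-0.001,0,0],[0,0.0001,-0.001,0,0],[0,0,0,0,0]]}'

```text
t: 13.35
ee_pos: [0.6096, -0.0006, 0.0742]
eef_rot: [3.141, 0.001, 0.078]
ft_force: [-1.3, -5.0, 0.2]
opening: -0.0002
grip_force: 2.4
```

shift_gripper --segments '{"deltas":[[0,0.0001,-0.001,0,0],[0,0.0001,-0.001,0,0],[0,0.0001,-0.001,0,0],[0,0,0,0,0]]}'

```text
t: 13.85
ee_pos: [0.6096, 0.0024, 0.0742]
eef_rot: [3.141, 0.001, 0.078]
ft_force: [-2.2, -4.3, 1.0]
opening: -0.0001
grip_force: 2.4
```

shift_gripper --segments '{"deltas":[[0,0.0001,-0.001,0,0],[0,0.0001,-0.001,0,0],[0,0,0,0,0]]}'

```text
t: 14.22
ee_pos: [0.6097, 0.0047, 0.0742]
eef_rot: [-3.141, 0.001, 0.078]
ft_force: [-3.6, -3.6, 1.9]
opening: 0.0002
grip_force: 2.0
```

```bash
python3 - <<'E'
from h import *
print(red('scene',hsv('scene'),(325,160,365,210),100))
E
```

```text
(341.9357798165138, 185.30275229357798)
```

shift_gripper --segments '{"deltas":[[0,0.0001,-0.001,0,0],[0,0,0,0,0]]}'

```text
t: 14.52
ee_pos: [0.6097, 0.0056, 0.0742]
eef_rot: [-3.141, 0.001, 0.078]
ft_force: [-3.5, -4.0, 1.3]
opening: -0.0001
grip_force: 2.0
```

```bash
python3 - <<'E'
from h import *
print(red('scene',hsv('scene'),(325,160,365,210),100))
E
```

```text
(341.8727272727273, 185.4)
```

shift_gripper --segments '{"deltas":[[0,0.0001,-0.001,0,0],[0,0,0,0,0]]}'

```text
t: 14.82
ee_pos: [0.6099, 0.0067, 0.0741]
eef_rot: [-3.141, 0.001, 0.078]
ft_force: [-2.3, -3.1, 0.9]
opening: 0.0001
grip_force: 1.7
```

```bash
python3 - <<'E'
from h import *
I=r.read_camera('scene');print(red('scene',hsv('scene',I),(325,160,365,210),100))
cv2.imwrite('pics/push.png',cv2.resize(I[140:260,270:390],None,fx=4,fy=4,interpolation=cv2.INTER_CUBIC))
E
```

```text
(342.0576923076923, 185.80769230769232)
```

View pics/push.png

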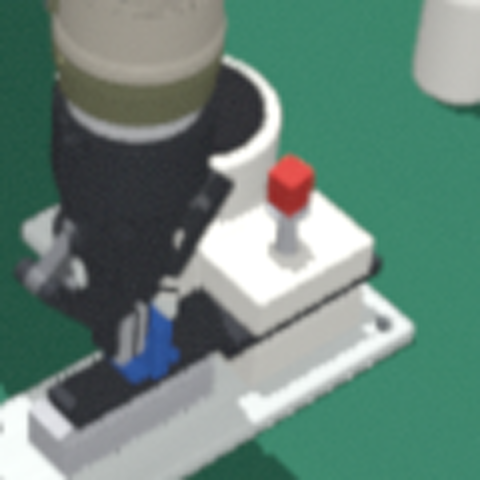

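The pin still stands high, head at crop (290,185), but it has begun to lean and sink by about 1 px as the bracket hole comes under it. I'll keep creeping.

shift_gripper --segments '{"deltas":[[0,0.0001,-0.001,0,0],[0,0,0,0,0]]}'

```text
t: 15.12
ee_pos: [0.6101, 0.0076, 0.0741]
eef_rot: [-3.142, 0.0, 0.078]
ft_force: [-2.5, -3.5, -0.0]
opening: -0.0
grip_force: 1.8
```

```bash
python3 - <<'E'
from h import *
print(red('scene',hsv('scene'),(325,160,365,215),100))
E
```

```text
(341.82142857142856, 195.5)
```

shift_gripper --segments '{"deltas":[[0,0.0001,-0.001,0,0],[0,0,0,0,0]]}'

```text
t: 15.42
ee_pos: [0.6102, 0.0085, 0.0742]
eef_rot: [3.141, 0.0, 0.078]
ft_force: [-2.7, -3.2, 0.8]
opening: -0.0
grip_force: 2.0
```

```bash
python3 - <<'E'
from h import *
print(red('scene',hsv('scene'),(325,160,365,215),100))
E
```

```text
(341.8095238095238, 195.67857142857144)
```

The head dropped 10 px, about 30 mm, so the pin is through all three. I'll back off, rise and press it home with closed fingers.

shift_gripper --segments '{"deltas":[[0,0,0.006,0,0],[0,0,0,-0.04,0],[0,0,0,-0.04,0],[0,0.0015,-0.043,0,0],[0,0.0015,-0.043,0,0],[0,0.0015,-0.043,0,0],[0,0,0,0,0],[0,0,0,0,0]]}'

```text
t: 16.48
ee_pos: [0.6059, 0.1297, 0.1544]
eef_rot: [-3.14, -0.001, 0.082]
ft_force: [0.3, -0.2, -0.6]
opening: -0.0004
grip_force: 0.0
```

```bash
python3 -c "
from h import *
print(todelta((.6065,.1255,.112)))"
```

```text
[0.0002 0.0044 0.0424]
```

shift_gripper --segments '{"deltas":[[0,0,0.002,0.02,0],[0,0,0,0.018,0],[0,0,0,0,0],[0,0,0,0,0]]}'

```text
t: 16.98
ee_pos: [0.6061, 0.1268, 0.1169]
eef_rot: [-3.14, -0.001, 0.08]
ft_force: [0.1, -0.2, 0.8]
opening: -0.0002
grip_force: 0.0
```

shift_gripper --segments '{"deltas":[[0,0,0,0.003,0],[0,0,0,0.003,0],[0,0,0,0.002,0],[0,0,0,0,0]]}'

```text
t: 17.48
ee_pos: [0.6053, 0.1276, 0.1081]
eef_rot: [-3.14, 0.0, 0.082]
ft_force: [-0.0, 0.4, 0.2]
opening: 0.0004
grip_force: 0.0
```

shift_gripper --segments '{"deltas":[[0,0,0,0.002,0],[0,0,0,0.002,0],[0,0,0,0,0]]}'

```text
t: 17.85
ee_pos: [0.6059, 0.1279, 0.1061]
eef_rot: [-3.14, -0.002, 0.082]
ft_force: [-3.1, -0.0, 9.7]
opening: -0.0002
grip_force: 4.6
```

shift_gripper --segments '{"deltas":[[0,0,0,0.002,0],[0,0,0,0.002,0],[0,0,0,0,0],[0,0,0,0,0]]}'

```text
t: 18.35
ee_pos: [0.6061, 0.128, 0.1059]
eef_rot: [-3.14, -0.005, 0.082]
ft_force: [-11.5, 0.2, 29.8]
opening: -0.0001
grip_force: 14.6
```

It resists firmly at 0.106 m, which is the head-top height when home. I'll retreat and verify.

shift_gripper --segments '{"deltas":[[0,0,0,-0.02,0],[0,0,0,-0.05,0],[0,-0.02,0.05,-0.03,0],[0,-0.02,0.05,0,0],[0,-0.02,0.05,0,0],[0,-0.02,0.05,0,0],[0,0,0,0,0]]}'

```text
t: 19.23
ee_pos: [0.5412, -0.0816, 0.2001]
eef_rot: [-3.141, -0.0, 0.076]
ft_force: [-0.2, 0.7, -0.5]
opening: 0.0001
grip_force: 0.0
```

Run:
```python
from h import *
I=[r.read_camera(n) for n in('scene','top')]
x=red('scene',hsv('scene',I[0]),(325,160,365,215),100);print(x)
a=red('scene',hsv('scene',I[0]),(325,160,365,215),200);b=red('top',hsv('top',I[1]),(225,180,255,208),200);print(a,b,tri(a,b) if a and b else 0)
out=np.hstack([cv2.resize(I[0][130:270,260:390],(390,420),interpolation=cv2.INTER_CUBIC),cv2.resize(I[1][150:290,200:330],(390,420),interpolation=cv2.INTER_CUBIC)])
cv2.imwrite('pics/final.png',out)
```

```text
(341.8809523809524, 195.57142857142856)
(342.46875, 192.625) (236.7948717948718, 191.64102564102564) (array([0.60637399, 0.12542891, 0.10391952]), np.float64(0.0005603841477622887))
```

View pics/final.png

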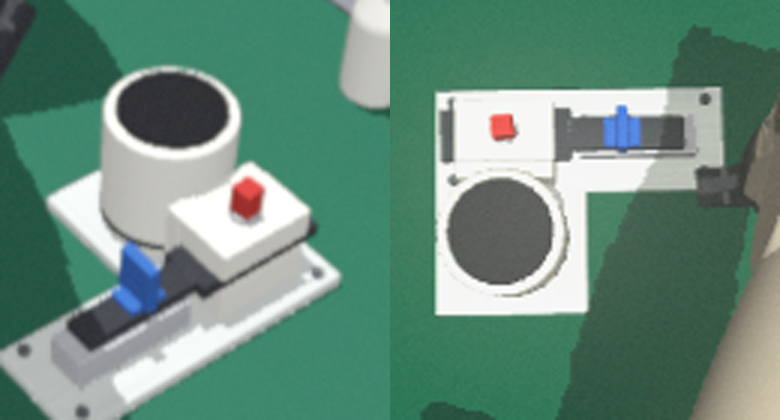

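The pin is home: its head is low on the fork at crop (247,198) and (502,126), and its top triangulates to about 0.104 m on the hole axis. The arm is clear, so I'm handing in.

```bash
python3 -c "
from workcell import r
print(r.sign_off())"
```

```text
the job is handed in; nothing more can be done
None
```

I handed the job in at about 19 s: the hinge pin is down through the fork and bracket, and its collar looks fully home. I didn't touch the short pins, bottle or reel, and the arm was clear at hand-in.

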